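# Shut down, isolate and unload the capacitor burn-in rig

## Task

The capacitor burn-in run is over: on the rig's key strip press fully, one at a time and in this order, the square stop key, the long bar-shaped discharge key (keep it down for at least five seconds so that the capacitors bleed), the small round store key and the large round standby key, and never the triangular run key. Then swing the isolator's lever from on to off, to where its padlock hole lines up with the hole in the fixed hasp so that a padlock could be hung. Only after that take every capacitor out of the rig and stand it upright on the floor of the black tray, without shifting the other things on the sill.

Things in the scene. Friction and masses are not known exactly. Their poses are not given: they have to be found in the camera images.
- rig: capacitor burn-in rig, a fixed grey unit 150 (x) x 225 (y) x 60 mm high, origin under its centre, x to its back, y to its left. Behind: a level deck, 60 mm over the sill, with four bays side by side 55 mm apart, centred 30 mm behind the origin. In front: a black key strip sloping 12 degrees down to the front; its grey keys from the left: triangle, small round, square, long bar, large round.
- cap_0_center (a point): centre of film capacitor cap_0, a grey box 60 (x) x 30 (y) x 36 mm (z, up), copper end straps, 0.09 kg; at the start in bay 0 (0 leftmost, 3 rightmost) or absent. It stands with 2 mm play between brass leaves at its ends and 8 mm high corner guides; the middle 36 mm of its long sides is free. Grip across the 30 mm, lift straight out; 25 mm free to the next.
- cap_1_center (a point): centre of film capacitor cap_1, a grey box 60 (x) x 30 (y) x 36 mm (z, up), copper end straps, 0.09 kg; at the start in bay 1 (0 leftmost, 3 rightmost) or absent. It stands with 2 mm play between brass leaves at its ends and 8 mm high corner guides; the middle 36 mm of its long sides is free. Grip across the 30 mm, lift straight out; 25 mm free to the next.
- cap_2_center (a point): centre of film capacitor cap_2, a grey box 60 (x) x 30 (y) x 36 mm (z, up), copper end straps, 0.09 kg; at the start in bay 2 (0 leftmost, 3 rightmost) or absent. It stands with 2 mm play between brass leaves at its ends and 8 mm high corner guides; the middle 36 mm of its long sides is free. Grip across the 30 mm, lift straight out; 25 mm free to the next.
- cap_3_center (a point): centre of film capacitor cap_3, a grey box 60 (x) x 30 (y) x 36 mm (z, up), copper end straps, 0.09 kg; at the start in bay 3 (0 leftmost, 3 rightmost) or absent. It stands with 2 mm play between brass leaves at its ends and 8 mm high corner guides; the middle 36 mm of its long sides is free. Grip across the 30 mm, lift straight out; 25 mm free to the next.
- key_run (a joint): travel of the triangular 'run' key in m: 0 up, 0.005 fully down; springs back when let go; it starts to move at about 2 N and is fully down at 5 N. Counts as pressed beyond 0.0035.
- key_run_top (a point): centre of the top of the triangular 'run' key, 15 mm from centre to corners, leftmost on the strip; must not be pressed. It stands 11 mm proud of the strip and moves square to the sloping strip; pushing straight down works.
- key_discharge (a joint): travel of the long bar-shaped 'discharge' key in m: 0 up, 0.005 fully down; springs back when let go; it starts to move at about 2 N and is fully down at 5 N. Counts as pressed beyond 0.0035.
- key_discharge_top (a point): centre of the top of the long bar-shaped 'discharge' key, 17 x 38 mm, its length along the strip, the fourth from the left; pressed second and held down. It stands 11 mm proud of the strip and moves square to the sloping strip; pushing straight down works.
- key_store (a joint): travel of the small round 'store' key in m: 0 up, 0.005 fully down; springs back when let go; it starts to move at about 2 N and is fully down at 5 N. Counts as pressed beyond 0.0035.
- key_store_top (a point): centre of the top of the small round 'store' key, 18 mm across, the second from the left; pressed third. It stands 11 mm proud of the strip and moves square to the sloping strip; pushing straight down works.
- key_stop (a joint): travel of the square 'stop' key in m: 0 up, 0.005 fully down; springs back when let go; it starts to move at about 2 N and is fully down at 5 N. Counts as pressed beyond 0.0035.
- key_stop_top (a point): centre of the top of the square 'stop' key, 25 x 25 mm, the third from the left; pressed first. It stands 11 mm proud of the strip and moves square to the sloping strip; pushing straight down works.
- key_standby (a joint): travel of the large round 'standby' key in m: 0 up, 0.005 fully down; springs back when let go; it starts to move at about 2 N and is fully down at 5 N. Counts as pressed beyond 0.0035.
- key_standby_top (a point): centre of the top of the large round 'standby' key, 30 mm across, the fifth from the left; pressed last. It stands 11 mm proud of the strip and moves square to the sloping strip; pushing straight down works.
- isolator: the supply isolator, a fixed grey enclosure 110 (x) x 90 (y) x 79 mm high with a swinging lever on its top; origin under its centre, x pointing to its back, y to its left, z up (yaw varies a little). A fixed vice 92 mm high stands to its left, a telegraph key 62 mm high to its right.
- lever (a joint): isolator lever angle in rad about the upright axis through the enclosure's centre, anticlockwise from above: at 0 (on) it points to the enclosure's front (-x), at pi/2 (off) to its right (-y), its hole over the hasp's hole; it can go past off to a stop at 1.9. It stays where it is left (stiff, about 0.25 N m, no detent).
- lever_grip (a point): middle of the lever's upright black grip blade, 97 mm out from the axis and 118 mm above the sill: the blade is 34 mm long (along the lever, this point's x axis), 14 mm thick (y), its top 17 mm above this point, its foot 24 mm below. Pinch it across the 14 mm from above.
- lever_hole (a point): centre of the 12 mm padlock hole in the lever's steel arm, 66 mm out from the axis.
- hasp_hole (a point): centre of the 12 mm padlock hole in the fixed steel hasp, a flat ear on the enclosure's right-hand side just below the lever's path, 66 mm out from the axis. The holes are lined up when less than 4 mm apart seen from above (an 8 mm shackle passes).
- tray: the loose black parts tray, outside 104 (x) x 252 (y) x 26 mm high, walls and floor 4 mm thick, empty at the start, 0.5 kg; origin under its centre. Behind its right-hand half stands a tall fixed computer tower (0.45 m high, nearest corner at about x 0.54, y -0.30): keep the wrist clear of it by coming in from the front left.
- meter: a multimeter 132 x 66 x 40 mm, a bystander.
- jar: a glass jar of screws, 44 mm across, 67 mm high, a bystander.
- reel: a reel of solder, 54 mm across, 36 mm high, lying flat, a bystander.

How it is judged:
By the outcome, as a careful person would: the job done as asked, in the order asked, and still so for the second after the job is handed in, with the robot touching nothing.
Of cap_0, cap_1, cap_2, cap_3 only 2 to 4 are there at a start; the rules pass over those that are not, and their reading is None.
At some moment in a run one of tray may be knocked a few centimetres aside while the robot is not near it.
It also fails if it takes over 210 s, if anything falls off the work surface, if the arm or the gripper's body presses on something with over 40 N, if the wrist force passes 120 N, or if a joint passes its speed limit or range.

## Robot

A 6-joint arm with a two-finger parallel gripper is mounted at the origin on a cart in front of the work surface, level with it; the furniture and walls round the work are solid. World frame = base frame: x ahead of the robot, y to its left, z up, the work surface at z = 0. Lengths are in m, angles in rad, forces in N, time in s.
With the tool pointing down it reaches from about 0.375 to 0.9 m from the base axis. Payload 3.1 kg.
Tool frame: the origin (TCP) lies between the finger pads; the fingertips stand 22 mm ahead of it and the grasp point (between the pads) lies 3 mm ahead of it; z points along the fingers, y is the line along which they close (so a half turn about z gives the same grasp; the last joint's range is limited). The gripper opens to 87 mm and grips with 3 to 60 N. Pads are 19 mm wide; open, the fingers measure 117 mm over their backs; the gripper's body (75 mm by 190 mm) begins 51 mm behind the grasp point.
Start: joints at [0.989, 0.527, 1.433, -0, 1.181, -0.178], TCP at [0.246, 0.575, 0.245] pointing down, gripper open.
Joint ranges: [-3.08, 3.08], [-0.75, 2.2], [0.22, 2.44], [-1.43, 4.57], [0, 2.65], [-2.85, 2.85]. Speed limits (rad/s): [2.79, 2.79, 3.14, 3.14, 3.14, 3.14].

## Interface

Orientations are given as a unit quaternion [x, y, z, w].
In Python, from rig import robot gives the robot as it stands.
- The arm moves only by the tool move_arm, never from a script. Its argument "series" is text: rows parted by semicolons, each of 6 numbers parted by spaces: the shift along the tool's x, y, z in mm, then the turn, a rotation vector about the tool's x, y, z in degrees. In form: dx dy dz ax ay az; .... A call has 1 to 8 rows; each row is the pose to reach, as a shift and turn from the pose commanded when the call began, along the tool's axes at that moment; what a row does not reach only later rows make up. A row lasts 1/12 s, in which the tool goes at most 41.7 mm and 7.16 degrees, less where a joint would pass 70% of its speed; a pose out of reach is approached as far as the arm can. A call with a gripper value outside its range is refused whole. "jaw" is the opening, from 0 (shut) to 1 (fully open), set as the call begins (left out, the last holds). The fingers move at their own pace and stop on an object; "newtons" is the grip in N (left out, the last holds). Time passes only in rows, so rows that repeat a pose let the fingers close. It gives the time, the measured TCP pose, the force, the opening and the grip force at its end, in the units of the state.
- robot.get_obs(): the state, without advancing time (a new reading comes with each control period).
- robot.camera(name): name is "side" or "top" or "wrist"; returns a dict with "img" (400x640x3 uint8, red, green, blue), "mtx" (3x3 intrinsics, pixels), "world_to_cam" (4x4, takes a point from world to camera coordinates). Camera axes: x right, y down, z forward; pixel columns grow to the right and rows downward; lengths in m; the calibration is good to about 2 mm. The wrist camera is an equidistant fisheye: a pixel r from the principal point sees the ray r / f radians off the axis. A picture is of the moment at which its call begins. There is no depth.
- robot.hand_in(): hands the job in; it is judged then, once.
Trained networks look in a picture, given as the dict that the camera call returned (one of the last four; its "shot" number tells which), for a name from the list of things; names that differ only in an ending like _2 or _b are one class to them, and where a whole thing is asked for, a point or a joint stands for the part that bears it (a point fixed in the world has none). Each returns a list of dicts, best first, with "p" (0 to 1); they miss things now and then, are a little off and sometimes report something else, mostly with a low value. They report only what shows in the picture. A call takes as long as a camera call.
- robot.search_frame(picture, thing): "xyz" ([x, y, z] in m, in world coordinates, good to about 4 mm: the middle of the surface that is visible of it).
- robot.tip_of(picture, thing): "xyz" ([x, y, z] in m, in world coordinates, good to about 4 mm: a listed point, or the origin of a listed thing).
The state is a dict: "time": time; "q": joint angles; "joint_velocities": joint speeds; "joint_torque": joint torques, N m; "position": TCP position; "tool_rot": TCP orientation; "ft_force": force on the tool from outside, world axes, zero at the start; "moment": the same for the moment, N m; "grip_width": finger opening in m; "grip_force": force on a finger pad.
Only numpy, scipy, OpenCV 4.12 (cv2) and the standard library are available. Lean on these libraries where they do the work, as an engineer would, in place of code of your own. Each camera call takes 0.05 s, during which the arm holds its last target. There are 200 camera calls.

## Working session

There is one attempt and no reset: what is moved stays moved. The work goes in short steps, Python scripts to look and compute and a tool call to move; the robot and the scene stay as the last step left them, time stands still between calls to the robot, and variables do not carry over. Pictures are saved under pics/ and viewed, at most 16 in all, crops included, and the job is handed in when it is done.

Besides the shell and the picture viewer there is one more tool, called after "Emit:" as name(argument=value, ...) on one line, values as JSON. move_arm: Moves the arm, as the interface text tells. Its arguments: {"type":"object","properties":{"series":{"type":"string"},"jaw":{"type":"number"},"newtons":{"type":"number"}},"required":["series"]}

```bash
mkdir -p pics; ls; cat > look.py <<'E'
from rig import robot
import cv2,numpy as np
def save(c,n): cv2.imwrite(f'pics/{n}.png',c['img'][:,:,::-1])
E
python3 - <<'E'
from look import *
o=robot.get_obs();print(o['time'],o['position'],o['tool_rot'],o['grip_width'])
names='cap_0_center cap_1_center cap_2_center cap_3_center key_run_top key_store_top key_stop_top key_discharge_top key_standby_top rig isolator lever_grip lever_hole hasp_hole tray meter jar reel'.split()
for cn in('top','side'):
    c=robot.camera(cn);save(c,cn+'0')
    for n in names:
        print(cn,n,[(np.round(d['xyz'],3).tolist(),round(d['p'],2)) for d in robot.tip_of(c,n)[:4]])
E
```

```text
pics
0.0 [0.24515854 0.57416684 0.24355641] [ 2.00526740e-01  9.79687633e-01 -1.00746129e-03 -3.90498912e-04] 0.08678524077806121
top cap_0_center [([0.522, 0.474, 0.078], 0.45)]
top cap_1_center [([0.586, 0.071, -0.006], 0.61), ([0.528, 0.418, 0.077], 0.45)]
top cap_2_center [([0.526, 0.36, 0.075], 0.48)]
top cap_3_center []
top key_run_top [([0.438, 0.476, 0.051], 0.36)]
top key_store_top [([0.446, 0.432, 0.05], 0.35)]
top key_stop_top [([0.627, 0.195, -0.004], 0.37)]
top key_discharge_top [([0.447, 0.355, 0.052], 0.4), ([0.444, 0.478, 0.052], 0.24)]
top key_standby_top [([0.442, -0.26, -0.002], 0.56), ([0.446, 0.296, 0.049], 0.47), ([0.447, 0.433, 0.049], 0.3)]
top rig [([0.488, 0.394, 0.002], 0.67)]
top isolator [([0.587, 0.073, -0.004], 0.91)]
top lever_grip [([0.49, 0.066, 0.119], 0.58), ([0.589, 0.072, 0.0], 0.5)]
top lever_hole [([0.517, 0.064, 0.091], 0.59)]
top hasp_hole [([0.586, 0.003, 0.084], 0.64)]
top tray [([0.444, -0.259, -0.002], 0.57)]
top meter [([0.45, 0.633, 0.0], 0.72), ([0.44, -0.258, 0.001], 0.61)]
top jar [([0.661, -0.126, 0.003], 0.58)]
top reel [([0.628, 0
[... 185 characters left out ...]
 0.079], 0.64)]
side cap_3_center []
side key_run_top [([0.515, 0.068, 0.093], 0.46)]
side key_store_top []
side key_stop_top [([0.44, 0.392, 0.05], 0.59)]
side key_discharge_top []
side key_standby_top [([0.52, 0.07, 0.093], 0.42), ([0.455, 0.637, -0.001], 0.27), ([0.493, 0.391, -0.003], 0.25)]
side rig [([0.495, 0.388, -0.002], 0.64), ([0.525, 0.361, 0.078], 0.53)]
side isolator [([0.583, 0.071, -0.001], 0.56)]
side lever_grip [([0.49, 0.062, 0.119], 0.65)]
side lever_hole [([0.52, 0.067, 0.092], 0.79)]
side hasp_hole []
side tray [([0.445, -0.253, 0.004], 0.85)]
side meter [([0.454, 0.634, -0.001], 0.62), ([0.584, 0.006, 0.089], 0.36)]
side jar [([0.527, 0.473, 0.084], 0.33)]
side reel []
```

View pics/top0.png

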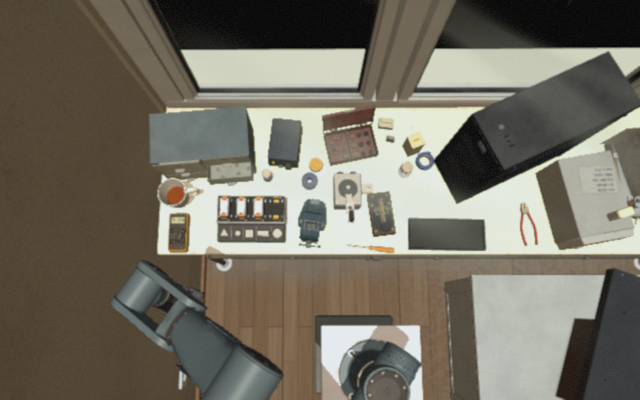

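View pics/side0.png

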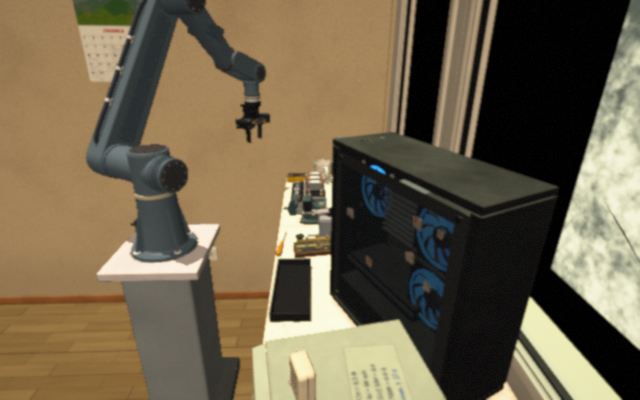

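The top view shows the rig at (252,218) with about three or four bays filled, the isolator at (347,190) with its lever pointing forward, the tray at (447,234), the vice at (312,215) and the telegraph key at (380,212). The side view shows the tray clear, with the tower behind it. Next I'll move over the rig for a closer look.

```bash
cat >> look.py <<'E'
from scipy.spatial.transform import Rotation as Ro
def go(x,y,z,yaw=0,start=None):
    """tool-frame shift mm / rotvec deg from start pose (default measured) to world target, yaw deg of tool y from world y"""
    o=robot.get_obs() if start is None else start
    R=Ro.from_quat(o['tool_rot']); T=Ro.from_euler('z',yaw,degrees=True)*Ro.from_matrix([[-1,0,0],[0,1,0],[0,0,-1.]])
    d=R.inv().apply(np.array([x,y,z])-o['position'])*1000
    print(np.round(d,1),np.round((R.inv()*T).as_rotvec(degrees=True),1))
E
python3 - <<'E'
from look import *
go(.43,.392,.25)
E
```

```text
[-241.4  -95.5   -5.4] [ -0.   -0.  -23.1]
```

Emit:
move_arm(series="-30 -12 -5 0 0 -3; -60 -24 -5 0 0 -6; -95 -38 -5 0 0 -10; -130 -52 -5 0 0 -13; -165 -65 -5 0 0 -17; -200 -79 -5 0 0 -20; -230 -91 -5 0 0 -23; -241 -95.5 -5 0 0 -23.1", jaw=0)

```text
time: 2.57
position: [0.433, 0.3893, 0.2497]
tool_rot: [0.001, 1.0, -0.0, 0.001]
ft_force: [-1.1, 0.5, 0.7]
grip_width: 0.0416
grip_force: 0.0
```

```bash
cat > seek.py <<'E'
from look import *
import sys
def seek(names,shots):
    for cn in shots:
        c=robot.camera(cn); save(c,shots[cn])
        for n in names:
            print(cn,n,[(np.round(d['xyz'],3).tolist(),round(d['p'],2)) for d in robot.tip_of(c,n)[:3]])
E
python3 - <<'E'
from seek import *
o=robot.get_obs();print(o['time'],o['position'],o['tool_rot'],o['grip_width'],o['ft_force'])
seek('cap_0_center cap_1_center cap_2_center cap_3_center key_run_top key_store_top key_stop_top key_discharge_top key_standby_top rig'.split(),{'wrist':'w1','top':'t1'})
E
```

```text
2.5667 [0.43300507 0.38929059 0.24973405] [ 1.37294721e-03  9.99998414e-01 -4.21995081e-04  1.05350463e-03] 0.04161330281500981 [-1.07477903  0.54226451  0.69063573]
wrist cap_0_center [([0.524, 0.472, 0.079], 0.58)]
wrist cap_1_center [([0.525, 0.418, 0.074], 0.82), ([0.523, 0.472, 0.077], 0.21), ([0.492, 0.387, 0.001], 0.17)]
wrist cap_2_center [([0.524, 0.358, 0.08], 0.59), ([0.524, 0.416, 0.078], 0.37)]
wrist cap_3_center []
wrist key_run_top [([0.442, 0.477, 0.056], 0.77)]
wrist key_store_top [([0.442, 0.433, 0.051], 0.56)]
wrist key_stop_top [([0.443, 0.394, 0.055], 0.77)]
wrist key_discharge_top [([0.445, 0.349, 0.049], 0.91)]
wrist key_standby_top [([0.443, 0.296, 0.052], 0.86)]
wrist rig [([0.493, 0.389, 0.001], 0.82)]
top cap_0_center [([0.488, 0.068, 0.117], 0.27)]
top cap_1_center []
top cap_2_center [([0.526, 0.361, 0.076], 0.69), ([0.658, -0.127, 0.001], 0.38)]
top cap_3_center []
top key_run_top []
top key_store_top []
top key_stop_top []
top key_discharge_top [([0.663, -0.128, 0.001], 0.74)]
top key_standby_top [([0.449, 0.299, 0.051], 0.64)]
top rig []
```

View pics/w1.png

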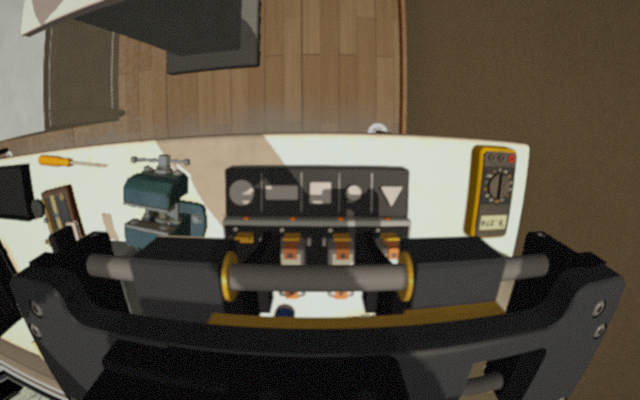

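The wrist view shows, from the left at row 190, the large round key (242), bar (281), square (320), small round (355) and triangle (392). This matches the network's positions, with key tops at z≈0.052. Caps show at columns 292, 342 and 392, and bay 3 (245) looks empty. Next I'll go above the stop key.

```bash
python3 - <<'E'
from look import *
o=robot.get_obs();print(o['position'],o['grip_width'])
go(.443,.3935,.085)
E
```

```text
[0.42965826 0.39214795 0.24952081] 0.0005607742944182908
[-13.4   1.4 164.5] [-0. -0. -0.]
```

Emit:
move_arm(series="-13 1.5 30 0 0 0; -13 1.5 60 0 0 0; -13 1.5 90 0 0 0; -13 1.5 120 0 0 0; -13 1.5 145 0 0 0; -13 1.5 160 0 0 0; -13 1.5 164.5 0 0 0; -13 1.5 164.5 0 0 0")

```text
time: 4.33
position: [0.442, 0.3932, 0.0837]
tool_rot: [0.0, 1.0, -0.001, -0.001]
ft_force: [0.2, 0.4, -0.2]
grip_width: 0.0006
grip_force: 0.0
```

Emit:
move_arm(series="0 0 4 0 0 0; 0 0 8 0 0 0; 0 0 11 0 0 0; 0 0 13 0 0 0; 0 0 14 0 0 0; 0 0 14 0 0 0; 0 0 14 0 0 0; 0 0 14 0 0 0")

```text
time: 5.0
position: [0.4439, 0.3942, 0.0719]
tool_rot: [0.0, 1.0, 0.001, 0.001]
ft_force: [2.5, -0.8, 4.2]
grip_width: 0.0008
grip_force: 2.0
```

```bash
python3 - <<'E'
from look import *
o=robot.get_obs();print(o['position'],o['ft_force'])
c=robot.camera('wrist');save(c,'w2')
E
```

```text
[0.44385433 0.39424066 0.07192003] [ 2.54346812 -0.77058377  4.21962105]
```

View pics/w2.png

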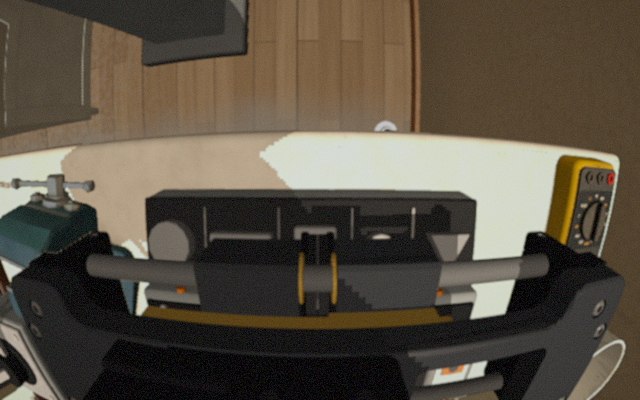

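The tips sit on the square key at (316,232), and the 4 N reading shows contact. Pressing on until the force rises well above 5 N.

Emit:
move_arm(series="0 0 1 0 0 0; 0 0 2 0 0 0; 0 0 3 0 0 0; 0 0 4 0 0 0; 0 0 4 0 0 0; 0 0 4 0 0 0")

```text
time: 5.55
position: [0.4437, 0.3943, 0.0698]
tool_rot: [0.0, 1.0, 0.001, 0.002]
ft_force: [-1.2, -2.5, 18.3]
grip_width: 0.0003
grip_force: 9.2
```

Emit:
move_arm(series="0 0 -10 0 0 0; 0 0 -25 0 0 0; 0 -15 -25 0 0 0; -1 -41 -25 0 0 0; -1 -41 -25 0 0 0; -1 -41 -15 0 0 0; -1 -41 -10 0 0 0; -1 -41 -10 0 0 0")

```text
time: 6.22
position: [0.4426, 0.3526, 0.0752]
tool_rot: [0.0, 1.0, -0.001, -0.002]
ft_force: [-0.2, -1.6, 0.7]
grip_width: 0.0002
grip_force: 0.7
```

Emit:
move_arm(series="0 0 3 0 0 0; 0 0 6 0 0 0; 0 0 8 0 0 0; 0 0 9 0 0 0; 0 0 10 0 0 0; 0 0 10 0 0 0; 0 0 10 0 0 0; 0 0 10 0 0 0")

```text
time: 6.88
position: [0.4437, 0.3529, 0.0695]
tool_rot: [-0.0, 1.0, 0.0, 0.001]
ft_force: [-3.7, -4.0, 19.3]
grip_width: 0.0005
grip_force: 9.4
```

Discharge key is fully down at 19 N. Holding it.

Emit:
move_arm(series="0 0 0 0 0 0; 0 0 0 0 0 0; 0 0 0 0 0 0; 0 0 0 0 0 0; 0 0 0 0 0 0; 0 0 0 0 0 0; 0 0 0 0 0 0; 0 0 0 0 0 0")

```text
time: 7.55
position: [0.4437, 0.3529, 0.0695]
tool_rot: [-0.0, 1.0, 0.0, 0.001]
ft_force: [-2.8, -3.3, 18.5]
grip_width: 0.0005
grip_force: 9.4
```

Emit:
move_arm(series="0 0 0 0 0 0; 0 0 0 0 0 0; 0 0 0 0 0 0; 0 0 0 0 0 0; 0 0 0 0 0 0; 0 0 0 0 0 0; 0 0 0 0 0 0; 0 0 0 0 0 0")

```text
time: 8.22
position: [0.4437, 0.3528, 0.0695]
tool_rot: [-0.0, 1.0, 0.0, 0.001]
ft_force: [-3.3, -4.2, 18.6]
grip_width: 0.0005
grip_force: 9.4
```

Emit:
move_arm(series="0 0 0 0 0 0; 0 0 0 0 0 0; 0 0 0 0 0 0; 0 0 0 0 0 0; 0 0 0 0 0 0; 0 0 0 0 0 0; 0 0 0 0 0 0; 0 0 0 0 0 0")

```text
time: 8.88
position: [0.4437, 0.3529, 0.0695]
tool_rot: [-0.0, 1.0, 0.0, 0.001]
ft_force: [-3.0, -3.3, 19.5]
grip_width: -0.0
grip_force: 9.4
```

Emit:
move_arm(series="0 0 0 0 0 0; 0 0 0 0 0 0; 0 0 0 0 0 0; 0 0 0 0 0 0; 0 0 0 0 0 0; 0 0 0 0 0 0; 0 0 0 0 0 0; 0 0 0 0 0 0")

```text
time: 9.55
position: [0.4437, 0.3529, 0.0695]
tool_rot: [-0.0, 1.0, 0.0, 0.001]
ft_force: [-2.8, -4.9, 18.7]
grip_width: 0.0002
grip_force: 9.4
```

Emit:
move_arm(series="0 0 0 0 0 0; 0 0 0 0 0 0; 0 0 0 0 0 0; 0 0 0 0 0 0; 0 0 0 0 0 0; 0 0 0 0 0 0; 0 0 0 0 0 0; 0 0 0 0 0 0")

```text
time: 10.22
position: [0.4438, 0.3529, 0.0695]
tool_rot: [-0.0, 1.0, 0.0, 0.001]
ft_force: [-3.5, -4.2, 18.1]
grip_width: 0.0008
grip_force: 9.4
```

Emit:
move_arm(series="0 0 0 0 0 0; 0 0 0 0 0 0; 0 0 0 0 0 0; 0 0 0 0 0 0; 0 0 0 0 0 0; 0 0 0 0 0 0; 0 0 0 0 0 0; 0 0 0 0 0 0")

```text
time: 10.88
position: [0.4437, 0.3529, 0.0695]
tool_rot: [-0.0, 1.0, 0.0, 0.001]
ft_force: [-3.3, -4.2, 19.0]
grip_width: 0.0004
grip_force: 9.4
```

Emit:
move_arm(series="0 0 0 0 0 0; 0 0 0 0 0 0; 0 0 0 0 0 0; 0 0 0 0 0 0; 0 0 0 0 0 0; 0 0 0 0 0 0; 0 0 0 0 0 0; 0 0 0 0 0 0")

```text
time: 11.55
position: [0.4438, 0.3529, 0.0695]
tool_rot: [-0.0, 1.0, 0.0, 0.001]
ft_force: [-2.3, -4.5, 18.4]
grip_width: 0.0006
grip_force: 9.4
```

Emit:
move_arm(series="0 0 0 0 0 0; 0 0 0 0 0 0; 0 0 0 0 0 0; 0 0 0 0 0 0; 0 0 0 0 0 0; 0 0 0 0 0 0; 0 0 0 0 0 0; 0 0 0 0 0 0")

```text
time: 12.22
position: [0.4437, 0.3529, 0.0695]
tool_rot: [-0.0, 1.0, 0.0, 0.001]
ft_force: [-2.5, -4.0, 18.2]
grip_width: 0.0007
grip_force: 9.4
```

Emit:
move_arm(series="0 0 0 0 0 0; 0 0 0 0 0 0; 0 0 0 0 0 0; 0 0 0 0 0 0; 0 0 0 0 0 0; 0 0 0 0 0 0; 0 0 0 0 0 0; 0 0 0 0 0 0")

```text
time: 12.88
position: [0.4437, 0.3529, 0.0695]
tool_rot: [-0.0, 1.0, 0.0, 0.001]
ft_force: [-3.6, -4.0, 18.5]
grip_width: 0.0007
grip_force: 9.4
```

Held 6 s. Now the store key.

Emit:
move_arm(series="0 0 -12 0 0 0; 0 0 -28 0 0 0; 0 25 -28 0 0 0; 0 55 -28 0 0 0; 0 80 -28 0 0 0; 0 80 -28 0 0 0; 0 80 -18 0 0 0; 0 80 -10 0 0 0")

```text
time: 13.55
position: [0.443, 0.4324, 0.0761]
tool_rot: [-0.0, 1.0, -0.0, -0.0]
ft_force: [-0.4, -0.1, -1.1]
grip_width: 0.0004
grip_force: 0.0
```

Emit:
move_arm(series="0 0 0 0 0 0; 0 0 4 0 0 0; 0 0 7 0 0 0; 0 0 9 0 0 0; 0 0 10 0 0 0; 0 0 10 0 0 0; 0 0 10 0 0 0; 0 0 10 0 0 0")

```text
time: 14.22
position: [0.4434, 0.4315, 0.0695]
tool_rot: [0.001, 1.0, -0.001, -0.0]
ft_force: [-4.9, -4.5, 16.2]
grip_width: 0.0008
grip_force: 8.5
```

Store is down at 16 N. Now standby, Δy −135.5 mm.

Emit:
move_arm(series="0 0 -12 0 0 0; 0 0 -28 0 0 0; 0 -35 -28 0 0 0; 0 -70 -28 0 0 0; 0 -105 -28 0 0 0; 0 -135 -28 0 0 0; 0 -135 -20 0 0 0; 0 -135 -10 0 0 0")

```text
time: 14.88
position: [0.4445, 0.2963, 0.0774]
tool_rot: [0.002, 1.0, 0.0, 0.001]
ft_force: [1.2, 0.8, 0.6]
grip_width: 0.0004
grip_force: 0.0
```

Emit:
move_arm(series="0 0 0 0 0 0; 0 0 4 0 0 0; 0 0 7 0 0 0; 0 0 9 0 0 0; 0 0 10 0 0 0; 0 0 10 0 0 0; 0 0 10 0 0 0; 0 0 10 0 0 0")

```text
time: 15.55
position: [0.4445, 0.2984, 0.0699]
tool_rot: [-0.001, 1.0, 0.0, 0.002]
ft_force: [-2.7, -5.7, 23.6]
grip_width: 0.0003
grip_force: 11.5
```

```bash
python3 - <<'E'
from look import *
o=robot.get_obs()
g=dict(o)
go(.4,.20,.26)
E
```

```text
[  44.   -98.3 -190.3] [0.  0.2 0.1]
```

All four keys are pressed. Lifting and moving to the isolator.

Emit:
move_arm(series="0 0 -20 0 0 0; 0 0 -55 0 0 0; 0 0 -95 0 0 0; 0 -20 -130 0 0 0; 0 -55 -160 0 0 0; 0 -90 -190 0 0 0; 0 -130 -200 0 0 0; 0 -165 -200 0 0 0", jaw=0.5)

```text
time: 16.22
position: [0.4453, 0.1338, 0.2701]
tool_rot: [-0.002, 1.0, 0.0, 0.004]
ft_force: [0.6, -0.6, 0.6]
grip_width: 0.0413
grip_force: 0.0
```

Emit:
move_arm(series="5 -30 0 0 0 0; 10 -60 0 0 0 0; 15 -68 0 0 0 0; 15 -68 0 0 0 0; 15 -68 0 0 0 0; 15 -68 0 0 0 0")

```text
time: 16.72
position: [0.4287, 0.0667, 0.2669]
tool_rot: [-0.0, 1.0, 0.0, 0.0]
ft_force: [0.0, 0.3, 0.4]
grip_width: 0.0433
grip_force: 0.0
```

```bash
python3 - <<'E'
from seek import *
o=robot.get_obs();print(o['time'],o['position'],o['tool_rot'],o['grip_width'],o['ft_force'])
seek('isolator lever_grip lever_hole hasp_hole cap_0_center cap_1_center cap_2_center cap_3_center tray'.split(),{'wrist':'w3','top':'t3'})
E
```

```text
16.7167 [0.42874741 0.06672283 0.26694237] [-3.80274027e-04  9.99999832e-01  4.09407723e-04  1.57307033e-04] 0.0432740438526749 [0.02089543 0.29619643 0.3678874 ]
wrist isolator [([0.589, 0.073, 0.003], 0.79), ([0.527, 0.42, 0.08], 0.26)]
wrist lever_grip []
wrist lever_hole [([0.519, 0.065, 0.084], 0.63)]
wrist hasp_hole [([0.584, 0.001, 0.085], 0.9)]
wrist cap_0_center [([0.524, 0.472, 0.078], 0.62)]
wrist cap_1_center [([0.525, 0.416, 0.079], 0.52)]
wrist cap_2_center [([0.525, 0.357, 0.08], 0.74), ([0.522, 0.47, 0.079], 0.51)]
wrist cap_3_center []
wrist tray [([0.447, -0.263, -0.002], 0.94), ([0.45, 0.635, -0.001], 0.48), ([0.527, 0.358, 0.079], 0.32)]
top isolator [([0.586, 0.073, -0.002], 0.66)]
top lever_grip []
top lever_hole []
top hasp_hole [([0.582, 0.003, 0.083], 0.95)]
top cap_0_center [([0.523, 0.477, 0.079], 0.67), ([0.526, 0.415, 0.079], 0.46)]
top cap_1_center [([0.526, 0.416, 0.079], 0.77), ([0.444, 0.476, 0.051], 0.41), ([0.626, 0.198, -0.003], 0.36)]
top cap_2_center [([0.529, 0.357, 0.075], 0.47), ([0.446, 0.632, 0.0], 0.23)]
top cap_3_center [([0.582, 0.001, 0.084], 0.7), ([0.585, 0.072, -0.003], 0.51)]
top tray [([0.442, -0.26, -0.003], 0.87)]
```

View pics/w3.png

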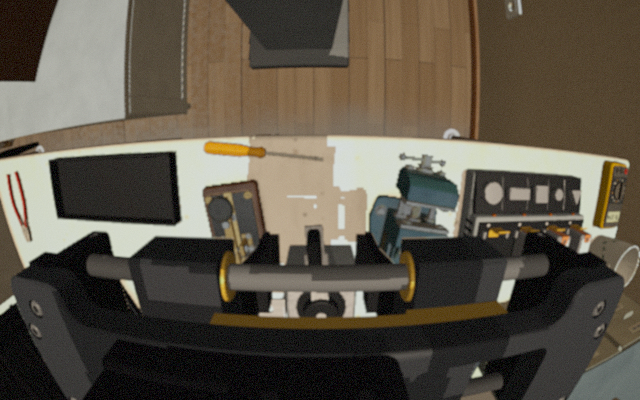

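The wrist view shows the lever's black grip at (315,245), centred between the fingers, with the vice to its right at (425,200), the telegraph key at (235,220) and the tray at (115,188). Bay 3 of the rig shows only brass leaves, so it's empty. Fitting the isolator axis to the measured points.

```bash
python3 - <<'E'
from look import *
from scipy.optimize import least_squares
m=dict(iso=[(.587,.073),(.583,.071),(.589,.073),(.586,.073)],grip=[(.49,.066),(.49,.062)],hole=[(.517,.064),(.52,.067),(.519,.065)],hasp=[(.586,.003),(.584,.001),(.582,.003)])
def P(p):
    a,b,s=p;c=np.cos(s);s=np.sin(s);A=np.array([a,b])
    return dict(iso=A,grip=A-.097*np.array([c,s]),hole=A-.066*np.array([c,s]),hasp=A+.066*np.array([s,-c]))
f=lambda p:np.concatenate([(np.array(m[k])-P(p)[k]).ravel()for k in m])
r=least_squares(f,[.586,.07,0],x_scale=[.01,.01,.1]);print(r.x,np.degrees(r.x[2]),P(r.x))
o=robot.get_obs();print(o['q'])
x=P(r.x)['grip'];go(x[0],x[1],.16,np.degrees(r.x[2]))
E
```

```text
[0.58474764 0.06951266 0.03904794] 2.2372823072990062 {'iso': array([0.58474764, 0.06951266]), 'grip': array([0.48782158, 0.06572598]), 'hole': array([0.51879795, 0.06693616]), 'hasp': array([0.58732415, 0.00356297])}
[-1.07718522e-01  2.36046048e-01  1.86101306e+00 -1.06294090e-05
  1.04455199e+00 -1.67779099e+00]
[-59.4   0.5 107. ] [-0.  -0.  -2.3]
```

The tool needs a half-turn first so the 90° swing stays inside joint 6's range.

Emit:
move_arm(series="0 0 0 0 0 7; 0 0 0 0 0 14; 0 0 0 0 0 21; 0 0 0 0 0 28; 0 0 0 0 0 35; 0 0 0 0 0 42; 0 0 0 0 0 49; 0 0 0 0 0 56")

```text
time: 18.38
position: [0.4284, 0.0653, 0.267]
tool_rot: [0.472, 0.881, 0.0, -0.0]
ft_force: [-0.7, 0.4, -0.4]
grip_width: 0.0437
grip_force: 0.0
```

Emit:
move_arm(series="0 0 0 0 0 7; 0 0 0 0 0 14; 0 0 0 0 0 21; 0 0 0 0 0 28; 0 0 0 0 0 35; 0 0 0 0 0 42; 0 0 0 0 0 49; 0 0 0 0 0 56")

```text
time: 19.05
position: [0.4284, 0.0653, 0.267]
tool_rot: [0.831, 0.556, -0.0, -0.0]
ft_force: [0.1, -0.1, 1.0]
grip_width: 0.0437
grip_force: 0.0
```

Emit:
move_arm(series="0 0 0 0 0 7; 0 0 0 0 0 14; 0 0 0 0 0 21; 0 0 0 0 0 28; 0 0 0 0 0 35; 0 0 0 0 0 42; 0 0 0 0 0 49; 0 0 0 0 0 56")

```text
time: 19.72
position: [0.4284, 0.0653, 0.267]
tool_rot: [0.995, 0.101, -0.0, 0.0]
ft_force: [-0.2, -0.3, -0.4]
grip_width: 0.0438
grip_force: 0.0
```

Emit:
move_arm(series="0 0 0 0 0 5; 0 0 0 0 0 9.7; 0 0 0 0 0 9.7; 0 0 0 0 0 9.7; 0 0 0 0 0 9.7")

```text
time: 20.13
position: [0.4284, 0.0654, 0.267]
tool_rot: [1.0, 0.021, -0.0, -0.0]
ft_force: [0.3, -0.4, -1.3]
grip_width: 0.043
grip_force: 0.0
```

```bash
python3 - <<'E'
from seek import *
o=robot.get_obs();print(o['time'],o['position'],o['tool_rot'],o['q'])
seek('isolator lever_grip lever_hole hasp_hole'.split(),{'wrist':'w4'})
go(.488,.0657,.16,-177.8)
E
```

```text
20.1333 [0.42840674 0.06535004 0.2669946 ] [ 9.99787365e-01  2.06209753e-02 -3.34132824e-05 -2.64894378e-06] [-1.07646060e-01  2.36121890e-01  1.86098594e+00 -3.80929191e-06
  1.04455178e+00  1.42190731e+00]
wrist isolator [([0.59, 0.072, -0.0], 0.59)]
wrist lever_grip [([0.486, 0.062, 0.118], 0.63)]
wrist lever_hole [([0.519, 0.069, 0.088], 0.83)]
wrist hasp_hole [([0.586, 0.004, 0.082], 0.73)]
[ 59.6   2.  107. ] [0.  0.  0.1]
```

View pics/w4.png

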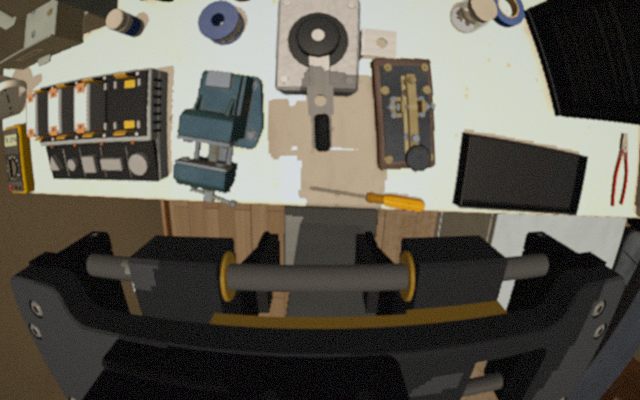

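This view is clear: isolator disc (318,35), lever hole (320,100), grip (321,132), hasp hole (378,42), and three caps in the rig (bay 3 empty). It agrees with the fit, so I'll descend on the grip and pinch it.

Emit:
move_arm(series="30 1 0 0 0 0; 60 1.5 10 0 0 0; 60 1.5 40 0 0 0; 60 1.5 75 0 0 0; 60 1.5 105 0 0 0; 60 1.5 125 0 0 0; 60 1.5 140 0 0 0; 60 1.5 142 0 0 0")

```text
time: 21.05
position: [0.4866, 0.0663, 0.1224]
tool_rot: [1.0, 0.02, -0.003, -0.0]
ft_force: [0.1, 1.2, -0.2]
grip_width: 0.0433
grip_force: 0.0
```

Emit:
move_arm(series="0 0 0 0 0 0; 0 0 0 0 0 0; 0 0 0 0 0 0; 0 0 0 0 0 0; 0 0 0 0 0 0; 0 0 0 0 0 0; 0 0 0 0 0 0; 0 0 0 0 0 0", jaw=0, newtons=15)

```text
time: 21.72
position: [0.489, 0.0661, 0.1259]
tool_rot: [1.0, 0.02, 0.001, 0.0]
ft_force: [-0.6, -0.8, 5.8]
grip_width: 0.0138
grip_force: 15.0
```

```bash
python3 - <<'E'
from seek import *
o=robot.get_obs();print(o['time'],o['position'],o['tool_rot'],o['ft_force'],o['grip_width'],o['moment'])
seek('isolator lever_grip lever_hole hasp_hole'.split(),{'wrist':'w5'})
E
```

```text
21.7167 [0.48897514 0.06605761 0.12594194] [9.99797260e-01 2.01156114e-02 8.52271161e-04 2.74630279e-04] [-0.6193065  -0.78728105  5.82753181] 0.013822959609153633 [-0.22508974  0.3023399   0.12414338]
wrist isolator [([0.591, 0.073, 0.002], 0.57)]
wrist lever_grip [([0.486, 0.062, 0.12], 0.65)]
wrist lever_hole [([0.517, 0.072, 0.086], 0.66)]
wrist hasp_hole [([0.584, 0.004, 0.085], 0.68)]
```

Emit:
move_arm(series="0.5 10.1 0 0 0 -6; 2.1 20.1 0 0 0 -12; 4.7 29.8 0 0 0 -18; 8.3 39.2 0 0 0 -24; 12.9 48.2 0 0 0 -30; 18.4 56.7 0 0 0 -36; 24.8 64.6 0 0 0 -42; 31.9 71.7 0 0 0 -48")

```text
time: 22.63
position: [0.5241, -0.0032, 0.1259]
tool_rot: [0.905, 0.426, 0.002, -0.001]
ft_force: [1.5, 6.9, 4.9]
grip_width: 0.0139
grip_force: 15.0
```

Emit:
move_arm(series="0.5 10.1 0 0 0 -6; 2.1 20.1 0 0 0 -12; 4.7 29.8 0 0 0 -18; 8.3 39.2 0 0 0 -24; 12.9 48.2 0 0 0 -30; 18.4 56.7 0 0 0 -36; 24.8 64.6 0 0 0 -42; 24.8 64.6 0 0 0 -42")

```text
time: 23.3
position: [0.5906, -0.025, 0.1259]
tool_rot: [0.692, 0.722, 0.002, 0.0]
ft_force: [0.0, 3.6, 6.9]
grip_width: 0.0136
grip_force: 15.1
```

Emit:
move_arm(series="0 0 0 0 0 0; 0 0 0 0 0 0; 0 0 0 0 0 0")

```text
time: 23.55
position: [0.5896, -0.0251, 0.1259]
tool_rot: [0.693, 0.721, 0.002, 0.0]
ft_force: [1.5, 5.1, 5.3]
grip_width: 0.0138
grip_force: 15.0
```

```bash
python3 - <<'E'
from seek import *
o=robot.get_obs();print(o['time'],o['position'],o['tool_rot'],o['ft_force'],o['grip_width'],o['moment'],o['q'])
seek('isolator lever_grip lever_hole hasp_hole'.split(),{'wrist':'w6','top':'t6'})
E
```

```text
23.55 [ 0.58957348 -0.02507073  0.12594788] [6.93193372e-01 7.20749941e-01 1.55788066e-03 2.09884955e-04] [1.45100333 5.14539724 5.31906373] 0.013782699379198756 [ 0.76985483 -0.06546885  0.12805846] [-0.23293523  0.6368953   1.62469019  0.00321027  0.87806503 -0.27395643]
wrist isolator [([0.587, 0.074, 0.003], 0.6)]
wrist lever_grip [([0.586, -0.027, 0.117], 0.82), ([0.583, 0.005, 0.085], 0.38)]
wrist lever_hole [([0.589, 0.006, 0.086], 0.73), ([0.586, 0.072, -0.002], 0.34)]
wrist hasp_hole [([0.586, 0.002, 0.086], 0.93)]
top isolator [([0.586, 0.07, -0.0], 0.58)]
top lever_grip [([0.439, 0.393, 0.05], 0.17)]
top lever_hole []
top hasp_hole [([0.586, 0.002, 0.086], 0.52)]
```

View pics/w6.png

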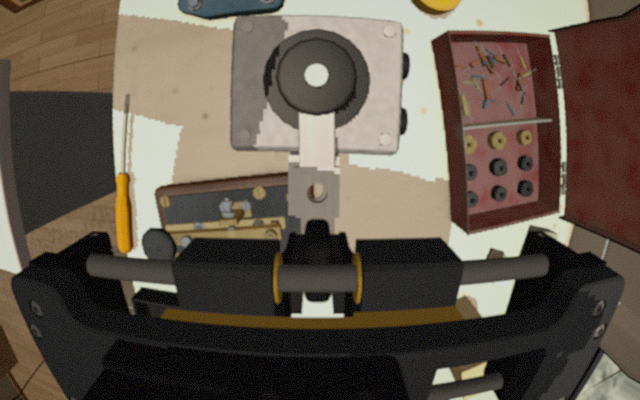

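```bash
python3 - <<'E'
import cv2
i=cv2.imread('pics/w6.png')[10:240,220:420]
cv2.imwrite('pics/w6z.png',cv2.resize(i,None,fx=2.6,fy=2.6,interpolation=cv2.INTER_CUBIC))
E
```

```text
(no output)
```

View pics/w6z.png

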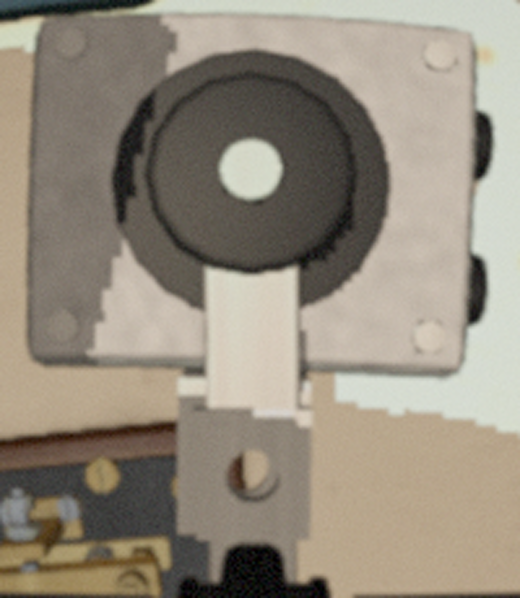

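The close view shows the lever arm (crop columns 205–300, centre 252) lying about 2 mm right of the hasp ear's centre (178–312, centre 245). The enclosure edges tilt about 2.4° against the arm, so the lever is roughly 2° past off. I'll turn it back 2°, release and look again.

Emit:
move_arm(series="0 -1.7 0 0 0 1; 0 -3.4 0 0 0 2; 0 -3.4 0 0 0 2; 0 -3.4 0 0 0 2; 0 -3.4 0 0 0 2")

```text
time: 24.47
position: [0.5858, -0.0251, 0.1259]
tool_rot: [0.706, 0.708, 0.001, -0.0]
ft_force: [0.8, 4.9, 5.4]
grip_width: 0.0139
grip_force: 15.0
```

Emit:
move_arm(series="0 0 0 0 0 0; 0 0 0 0 0 0; 0 0 0 0 0 0; 0 0 0 0 0 0; 0 0 -20 0 0 0; 0 0 -50 0 0 0; -10 0 -80 0 0 0; -25 0 -100 0 0 0", jaw=0.5)

```text
time: 25.13
position: [0.5859, -0.051, 0.2272]
tool_rot: [0.705, 0.709, 0.001, 0.001]
ft_force: [0.5, -0.6, -0.3]
grip_width: 0.0427
grip_force: 0.0
```

Emit:
move_arm(series="-20 0 0 0 0 0; -25 0 0 0 0 0; -25 0 0 0 0 0; -25 0 0 0 0 0")

```text
time: 25.47
position: [0.5845, -0.0762, 0.2239]
tool_rot: [0.706, 0.708, -0.0, -0.001]
ft_force: [-0.2, -0.1, -0.4]
grip_width: 0.0432
grip_force: 0.0
```

```bash
python3 - <<'E'
from seek import *
o=robot.get_obs();print(o['time'],o['position'],o['tool_rot'],o['ft_force'],o['grip_width'])
seek('isolator lever_grip lever_hole hasp_hole'.split(),{'wrist':'w7','top':'t7'})
seek('isolator lever_grip lever_hole hasp_hole tray'.split(),{'wrist':'w7b'})
i=cv2.imread('pics/w7.png')[20:220,215:425]
cv2.imwrite('pics/w7z.png',cv2.resize(i,None,fx=2.9,fy=2.9,interpolation=cv2.INTER_CUBIC))
E
```

```text
25.4667 [ 0.58451217 -0.0761515   0.22385188] [ 7.05876408e-01  7.08333360e-01 -4.41466062e-04 -1.46727478e-03] [-0.24859942 -0.1237703  -0.36983239] 0.04318634329787317
wrist isolator [([0.588, 0.073, 0.0], 0.68)]
wrist lever_grip [([0.584, -0.026, 0.118], 0.86)]
wrist lever_hole [([0.588, 0.007, 0.088], 0.95)]
wrist hasp_hole [([0.587, 0.003, 0.084], 0.83)]
top isolator [([0.586, 0.073, -0.004], 0.59), ([0.525, 0.474, 0.082], 0.19)]
top lever_grip [([0.585, -0.022, 0.117], 0.82), ([0.447, 0.357, 0.056], 0.28)]
top lever_hole [([0.583, 0.003, 0.092], 0.55)]
top hasp_hole [([0.584, 0.002, 0.085], 0.67)]
wrist isolator [([0.59, 0.072, 0.002], 0.62)]
wrist lever_grip [([0.585, -0.028, 0.12], 0.64)]
wrist lever_hole [([0.584, 0.008, 0.085], 0.71)]
wrist hasp_hole [([0.584, 0.004, 0.085], 0.66)]
wrist tray []
```

View pics/w7z.png

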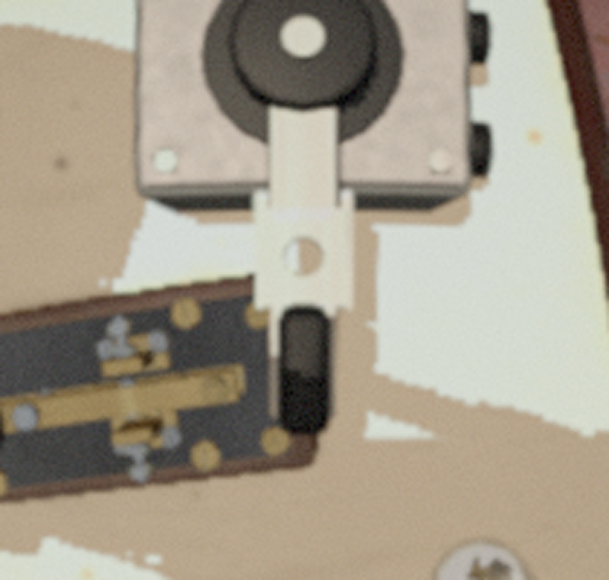

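The lever hole (302,255), the arm (268–337) and the hasp ear (255–352) now share one centre, and the hole is open right through. The isolator is off and aligned. Now back to the rig.

Emit:
move_arm(series="35 -5 -3 0 0 -7; 72 -15 -6 0 0 -14; 110 -25 -10 0 0 -21; 148 -35 -10 0 0 -28; 186 -45 -10 0 0 -35; 224 -55 -10 0 0 -42; 262 -60 -10 0 0 -49; 300 -60 -10 0 0 -56")

```text
time: 26.93
position: [0.5224, 0.2249, 0.2352]
tool_rot: [0.287, 0.958, -0.0, -0.001]
ft_force: [0.7, -0.5, 0.0]
grip_width: 0.0438
grip_force: 0.0
```

```bash
python3 - <<'E'
from look import *
o=robot.get_obs();print(o['time'],o['position'],o['q'])
go(.46,.36,.225,0)
E
```

```text
26.9333 [0.52235066 0.2248873  0.2351775 ] [ 2.10113089e-01  4.63457050e-01  1.58547154e+00 -2.18812351e-05
  1.09395875e+00 -7.78063403e-01]
[126.4  78.5  10.2] [ -0.   -0.1 -33.4]
```

Emit:
move_arm(series="25 16 2 0 0 -7; 50 31 4 0 0 -14; 75 47 6 0 0 -21; 100 62 8 0 0 -28; 126 78 10 0 0 -33.4; 126 78 10 0 0 -33.4; 126 78 10 0 0 -33.4; 126 78 10 0 0 -33.4")

```text
time: 27.6
position: [0.4628, 0.3579, 0.225]
tool_rot: [0.003, 1.0, -0.0, 0.0]
ft_force: [1.0, 0.4, 0.5]
grip_width: 0.0431
grip_force: 0.0
```

```bash
python3 - <<'E'
from seek import *
o=robot.get_obs();print(o['time'],o['position'],o['q'])
for k in range(2): seek('cap_0_center cap_1_center cap_2_center cap_3_center rig'.split(),{'wrist':'w8'})
go(.524,.4735,.15,0)
E
```

```text
27.6 [0.46279097 0.35785028 0.22501887] [ 4.67607984e-01  4.96708932e-01  1.55604910e+00 -6.74460195e-04
  1.08877701e+00 -1.09678624e+00]
wrist cap_0_center [([0.524, 0.471, 0.079], 0.7), ([0.527, 0.36, 0.08], 0.33)]
wrist cap_1_center [([0.522, 0.414, 0.078], 0.73)]
wrist cap_2_center [([0.527, 0.358, 0.077], 0.59)]
wrist cap_3_center []
wrist rig [([0.492, 0.391, -0.001], 0.75)]
wrist cap_0_center [([0.524, 0.473, 0.077], 0.87)]
wrist cap_1_center [([0.526, 0.417, 0.081], 0.96)]
wrist cap_2_center [([0.529, 0.356, 0.082], 0.9)]
wrist cap_3_center []
wrist rig [([0.493, 0.386, 0.0], 0.73), ([0.525, 0.47, 0.078], 0.71), ([0.523, 0.418, 0.077], 0.38)]
[-60.5 116.   75. ] [ 0.   0.  -0.4]
```

View pics/w8.png

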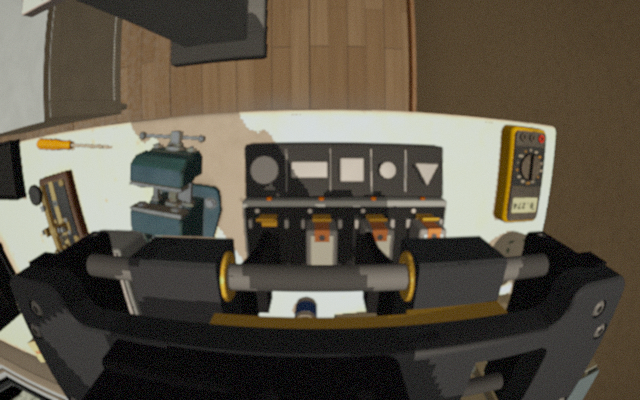

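Bay 3 shows only its brass leaf at (267,218), and the caps in bays 0–2 match the estimates with 55 mm spacing. Going for cap_0.

Emit:
move_arm(series="-15 30 15 0 0 0; -30 60 30 0 0 -0.5; -45 90 45 0 0 -1; -60.5 114 60 0 0 -1; -60.5 114 75 0 0 -1; -60.5 114 75 0 0 -1; -60.5 114 75 0 0 -1; -60.5 114 75 0 0 -1", jaw=0.44)

```text
time: 28.87
position: [0.5236, 0.4713, 0.1505]
tool_rot: [-0.006, 1.0, -0.0, -0.0]
ft_force: [0.4, -0.5, -0.1]
grip_width: 0.0383
grip_force: 0.0
```

```bash
python3 - <<'E'
from seek import *
o=robot.get_obs();print(o['time'],o['position'],o['q'],o['grip_width'])
seek('cap_0_center cap_1_center cap_2_center'.split(),{'wrist':'w9','top':'t9'})
go(.524,.472,.088,0.7)
E
```

```text
28.8667 [0.52358123 0.47126972 0.15052829] [ 5.74678469e-01  7.36698617e-01  1.29277247e+00 -1.26245713e-04
  1.11246736e+00 -1.00743501e+00] 0.03826058109864548
wrist cap_0_center [([0.524, 0.471, 0.082], 0.89)]
wrist cap_1_center [([0.452, 0.635, 0.002], 0.69)]
wrist cap_2_center [([0.525, 0.359, 0.078], 0.88)]
top cap_0_center []
top cap_1_center []
top cap_2_center [([0.527, 0.359, 0.075], 0.58)]
[ 0.   0.4 62.7] [ 0.   0.  -0.1]
```

View pics/w9.png

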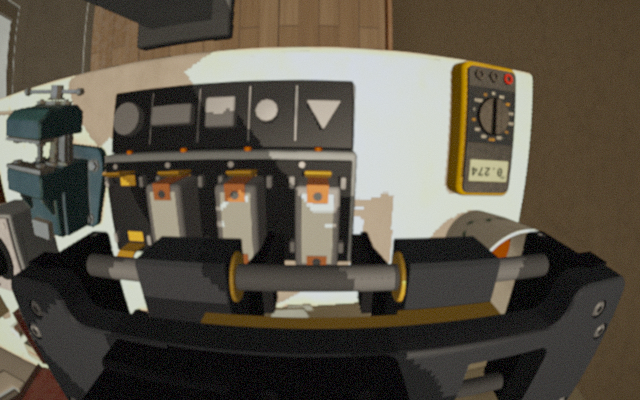

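Cap_0 (column 318) is centred between the fingers. Descending, gripping and lifting.

Emit:
move_arm(series="0 0 12 0 0 0; 0 0 24 0 0 0; 0 0 36 0 0 0; 0 0 46 0 0 0; 0 0 55 0 0 0; 0 0 60 0 0 0; 0 0 62 0 0 0; 0 0 62 0 0 0")

```text
time: 29.93
position: [0.5235, 0.4715, 0.087]
tool_rot: [-0.006, 1.0, -0.0, -0.001]
ft_force: [0.0, 0.4, 0.4]
grip_width: 0.0384
grip_force: 0.0
```

Emit:
move_arm(series="0 0 0 0 0 0; 0 0 0 0 0 0; 0 0 0 0 0 0; 0 0 0 0 0 0; 0 0 0 0 0 0; 0 0 0 0 0 0", jaw=0, newtons=20)

```text
time: 30.43
position: [0.5243, 0.472, 0.0888]
tool_rot: [-0.006, 1.0, 0.0, 0.001]
ft_force: [0.3, 0.7, 1.6]
grip_width: 0.0298
grip_force: 20.0
```

Emit:
move_arm(series="0 0 -6 0 0 0; 0 0 -14 0 0 0; 0 0 -24 0 0 0; 0 0 -38 0 0 0; 0 0 -55 0 0 0; 0 0 -75 0 0 0; 0 0 -95 0 0 0; 0 0 -95 0 0 0")

```text
time: 31.1
position: [0.5265, 0.4736, 0.1895]
tool_rot: [-0.006, 1.0, 0.003, 0.005]
ft_force: [0.9, 0.6, -0.1]
grip_width: 0.0299
grip_force: 20.0
```

```bash
python3 - <<'E'
from seek import *
o=robot.get_obs();print(o['time'],o['position'],o['q'],o['grip_width'])
seek('cap_0_center cap_1_center cap_2_center tray'.split(),{'wrist':'w10','top':'t10'})
go(.43,.19,.24,0)
E
```

```text
31.1 [0.52646018 0.47359074 0.18953935] [ 5.75151882e-01  6.94358677e-01  1.26212029e+00  7.69560159e-05
  1.17412988e+00 -1.00744170e+00] 0.029885197074094157
wrist cap_0_center [([0.525, 0.472, 0.182], 0.87), ([0.443, 0.297, 0.051], 0.63)]
wrist cap_1_center [([0.523, 0.415, 0.079], 0.95)]
wrist cap_2_center [([0.527, 0.36, 0.08], 0.67)]
wrist tray []
top cap_0_center []
top cap_1_center [([0.585, 0.072, 0.0], 0.47), ([0.526, 0.357, 0.074], 0.28)]
top cap_2_center [([0.526, 0.36, 0.078], 0.45)]
top tray [([0.422, -0.282, -0.002], 0.62)]
[  96.8 -280.4  -57.6] [-0.1 -0.1  0.7]
```

Cap_0 is held at 30 mm width. The tray now reads (0.422, -0.282), so it has been knocked. I'll carry the cap over there at height and measure again.

Emit:
move_arm(series="10 -10 -20 0 0 0; 25 -35 -40 0 0 0; 40 -70 -50 0 0 0; 55 -108 -50 0 0 0; 70 -146 -50 0 0 0; 82 -184 -50 0 0 0; 90 -222 -50 0 0 0; 95 -260 -50 0 0 0")

```text
time: 32.27
position: [0.4302, 0.2092, 0.233]
tool_rot: [-0.006, 1.0, -0.0, -0.0]
ft_force: [0.5, -0.6, -0.4]
grip_width: 0.0293
grip_force: 20.0
```

Emit:
move_arm(series="0 -38 0 0 0 0; 0 -76 0 0 0 0; 0 -114 0 0 0 0; 0 -152 0 0 0 0; 0 -190 0 0 0 0; 0 -228 0 0 0 0; 0 -266 0 0 0 0; 0 -300 0 0 0 0")

```text
time: 32.93
position: [0.4353, -0.0917, 0.2332]
tool_rot: [-0.005, 1.0, -0.0, 0.0]
ft_force: [0.5, -0.2, -1.2]
grip_width: 0.0297
grip_force: 20.0
```

Emit:
move_arm(series="0 -30 0 0 0 0; 0 -60 0 0 0 0; 0 -80 0 0 0 0; 0 -80 0 0 0 0; 0 -80 0 0 0 0")

```text
time: 33.35
position: [0.4362, -0.1703, 0.2329]
tool_rot: [-0.004, 1.0, 0.0, -0.0]
ft_force: [-0.4, -1.1, -0.6]
grip_width: 0.0298
grip_force: 20.0
```

```bash
python3 - <<'E'
from seek import *
o=robot.get_obs();print(o['time'],o['position'],o['q'],o['grip_width'])
seek(['tray'],{'wrist':'w11','top':'t11','side':'s11'})
seek(['tray'],{'wrist':'w11','top':'t11'})
E
```

```text
33.35 [ 0.43621182 -0.17028544  0.23290451] [-6.11706044e-01  3.35192436e-01  1.82702732e+00  3.98023255e-04
  9.79634371e-01 -2.19163217e+00] 0.029842211374080704
wrist tray [([0.426, -0.285, -0.002], 0.91)]
top tray []
side tray [([0.424, -0.279, 0.005], 0.71)]
wrist tray [([0.423, -0.282, -0.002], 0.79), ([0.445, 0.392, 0.054], 0.73)]
top tray []
```

View pics/w11.png

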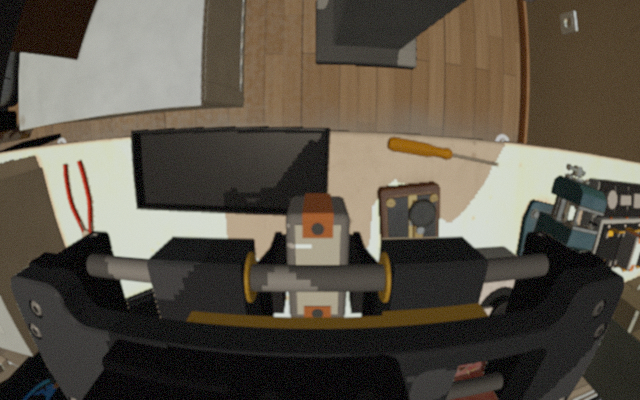

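The wrist view shows the empty tray with rim corners near (133,130), (328,128) and (137,208), with the held cap at (318,250). I'll check the tray pose from those corners.

```bash
cat >> look.py <<'E'
def ray(c,uv,z):
    K=c['mtx'];d=(np.array(uv)-K[:2,2])/[K[0,0],K[1,1]];r=np.hypot(*d)
    v=np.array([*(d/r*np.sin(r)),np.cos(r)]) if r>1e-9 else np.array([0,0,1.])
    R=c['world_to_cam'][:3,:3];t=c['world_to_cam'][:3,3];C=-R.T@t;w=R.T@v
    return C+w*(z-C[2])/w[2]
E
python3 - <<'E'
from look import *
c=robot.camera('wrist')
for uv in [(133,130),(328,128),(137,208),(275,213)]: print(uv,np.round(ray(c,uv,.026),4))
go(.424,-.205,.10,0);o=robot.get_obs();print(o['tool_rot'])
E
```

```text
(133, 130) [ 0.3689 -0.4024  0.026 ]
(328, 128) [ 0.3747 -0.158   0.026 ]
(137, 208) [ 0.4716 -0.4083  0.026 ]
(275, 213) [ 0.4746 -0.219   0.026 ]
[ 12.8 -35.9 133.1] [-0.   0.   0.7]
[-6.14807099e-03  9.99981099e-01 -2.67421985e-05  3.77741964e-05]
```

The tray centre is about (0.423, -0.282) with yaw near -1°. Placing cap_0 at (0.424, -0.21).

Emit:
move_arm(series="6 -20 30 0 0 0.5; 12 -40 65 0 0 1; 12.5 -40.5 95 0 0 2; 12.5 -40.5 120 0 0 2; 12.5 -40.5 133 0 0 2; 12.5 -40.5 133 0 0 2; 12.5 -40.5 133 0 0 2; 12.5 -40.5 133 0 0 2")

```text
time: 34.57
position: [0.4249, -0.2104, 0.1007]
tool_rot: [0.012, 1.0, -0.001, 0.001]
ft_force: [-0.2, -0.0, -1.8]
grip_width: 0.03
grip_force: 20.0
```

```bash
python3 - <<'E'
from seek import *
o=robot.get_obs();print(o['time'],o['position'],o['q'],o['ft_force'])
seek(['cap_0_center','tray'],{'wrist':'w12','side':'s12'})
go(.424,-.21,.0345,-1.4)
E
```

```text
34.5667 [ 0.42487992 -0.21039576  0.10074147] [-6.96103532e-01  5.75979146e-01  1.93132965e+00  2.42645956e-06
  6.32624747e-01 -2.24383824e+00] [-0.22566902 -0.04141746 -1.78632148]
wrist cap_0_center [([0.425, -0.21, 0.088], 0.68)]
wrist tray [([0.424, -0.285, -0.003], 0.82), ([0.424, -0.21, 0.089], 0.47)]
side cap_0_center [([0.427, -0.209, 0.093], 0.53)]
side tray [([0.423, -0.282, 0.005], 0.93), ([0.427, -0.209, 0.096], 0.6)]
[ 0.8  0.3 66.4] [-0.1  0.1  0.1]
```

Emit:
move_arm(series="0 0 15 0 0 0; 0 0 30 0 0 0; 0 0 45 0 0 0; 0 0 55 0 0 0; 0 0 61 0 0 0; 0 0 64 0 0 0; 0 0 66 0 0 0; 0 0 66 0 0 0")

```text
time: 35.53
position: [0.4244, -0.2101, 0.0341]
tool_rot: [0.012, 1.0, -0.0, 0.0]
ft_force: [0.8, 0.1, -0.9]
grip_width: 0.0299
grip_force: 20.0
```

Emit:
move_arm(series="0 0 0 0 0 0; 0 0 0 0 0 0; 0 0 0 0 0 0")

```text
time: 35.78
position: [0.4245, -0.2102, 0.0345]
tool_rot: [0.012, 1.0, -0.0, 0.0]
ft_force: [-0.4, -0.5, -2.0]
grip_width: 0.0298
grip_force: 20.0
```

Emit:
move_arm(series="0 0 1 0 0 0; 0 0 2 0 0 0; 0 0 2 0 0 0; 0 0 2 0 0 0")

```text
time: 36.12
position: [0.4244, -0.2102, 0.0327]
tool_rot: [0.012, 1.0, -0.0, 0.0]
ft_force: [-0.6, 0.3, 4.9]
grip_width: 0.0296
grip_force: 20.0
```

Emit:
move_arm(series="0 0 0 0 0 0; 0 0 0 0 0 0; 0 0 0 0 0 0; 0 0 -10 0 0 0; 0 0 -30 0 0 0; 0 0 -60 0 0 0; 0 0 -95 0 0 0; 0 0 -130 0 0 0", jaw=0.44)

```text
time: 36.78
position: [0.4235, -0.2095, 0.1635]
tool_rot: [0.012, 1.0, 0.001, -0.001]
ft_force: [0.0, 0.4, 0.1]
grip_width: 0.0385
grip_force: 0.0
```

Emit:
move_arm(series="0 20 -30 0 0 0; 0 45 -60 0 0 0; 0 80 -65 0 0 0; 0 118 -65 0 0 0; 0 156 -65 0 0 0; 0 194 -65 0 0 0; 0 232 -65 0 0 0; 0 270 -65 0 0 0")

```text
time: 37.45
position: [0.4298, 0.0617, 0.2277]
tool_rot: [0.012, 1.0, -0.0, 0.0]
ft_force: [1.4, -0.3, -0.2]
grip_width: 0.038
grip_force: 0.0
```

```bash
python3 - <<'E'
from seek import *
o=robot.get_obs();print(o['time'],o['position'],o['q'],o['ft_force'],o['grip_width'])
seek(['cap_0_center','cap_1_center','cap_2_center','tray'],{'wrist':'w13','top':'t13'})
go(.524,.416,.15,0.7)
E
```

```text
37.45 [0.42980448 0.06170704 0.22770517] [-1.15912483e-01  2.98663075e-01  1.91035498e+00  5.22338729e-06
  9.32046218e-01 -1.66294607e+00] [ 1.3838677  -0.33982328 -0.16990704] 0.037971307460857674
wrist cap_0_center [([0.423, -0.21, 0.021], 0.89), ([0.441, 0.431, 0.054], 0.69)]
wrist cap_1_center [([0.525, 0.416, 0.078], 0.95)]
wrist cap_2_center []
wrist tray [([0.428, -0.283, 0.0], 0.66)]
top cap_0_center [([0.423, -0.206, 0.024], 0.62)]
top cap_1_center [([0.526, 0.415, 0.079], 0.71)]
top cap_2_center [([0.528, 0.358, 0.075], 0.47), ([0.448, 0.434, 0.052], 0.27)]
top tray [([0.424, -0.282, -0.002], 0.59)]
[-83.9 359.8  77. ] [-0.   0.  -2.2]
```

View pics/w13.png

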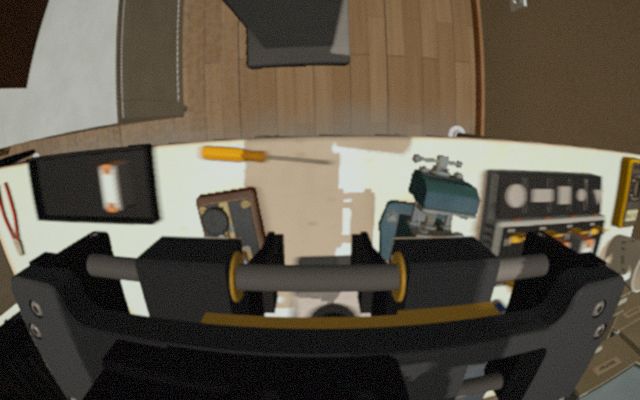

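Cap_0 stands upright in the tray at (112,186), centre z≈0.022. Now cap_1.

Emit:
move_arm(series="-8 38 0 0 0 0; -17 76 0 0 0 -1; -26 114 0 0 0 -2.2; -35 152 0 0 0 -2.2; -44 190 0 0 0 -2.2; -53 228 0 0 0 -2.2; -62 264 0 0 0 -2.2; -70 300 0 0 0 -2.2")

```text
time: 38.62
position: [0.5085, 0.3591, 0.2267]
tool_rot: [-0.007, 1.0, -0.0, -0.0]
ft_force: [1.2, 0.3, 0.5]
grip_width: 0.0384
grip_force: 0.0
```

```bash
python3 - <<'E'
from look import *
print(robot.get_obs()['position'])
robot.camera('side');robot.camera('side');robot.camera('side')
print(robot.get_obs()['position'])
go(.5245,.4165,.15,0.7)
E
```

```text
[0.50845268 0.35905781 0.2267388 ]
[0.50836485 0.35949107 0.22639171]
[-17.1  56.7  76.4] [0.  0.  0.3]
```

Emit:
move_arm(series="-8 28 20 0 0 0; -17 56.5 45 0 0 0; -17 56.5 70 0 0 0; -17 56.5 76 0 0 0; -17 56.5 76 0 0 0; -17 56.5 76 0 0 0; -17 56.5 76 0 0 0")

```text
time: 39.35
position: [0.5247, 0.4139, 0.1527]
tool_rot: [-0.007, 1.0, 0.0, 0.001]
ft_force: [-0.3, 0.2, -0.4]
grip_width: 0.038
grip_force: 0.0
```

```bash
python3 - <<'E'
from seek import *
o=robot.get_obs();print(o['time'],o['position'],o['grip_width'])
seek(['cap_1_center','cap_2_center'],{'wrist':'w14'})
seek(['cap_1_center','cap_2_center'],{'wrist':'w14'})
go(.5245,.4165,.088,0.7)
E
```

```text
39.35 [0.52465976 0.41393527 0.15271221] 0.03795189076748133
wrist cap_1_center [([0.526, 0.416, 0.077], 0.8)]
wrist cap_2_center [([0.525, 0.357, 0.078], 0.97)]
wrist cap_1_center [([0.526, 0.415, 0.078], 0.93)]
wrist cap_2_center [([0.527, 0.36, 0.079], 0.85)]
[-0.4  1.5 64.1] [0.  0.1 0.2]
```

View pics/w14.png

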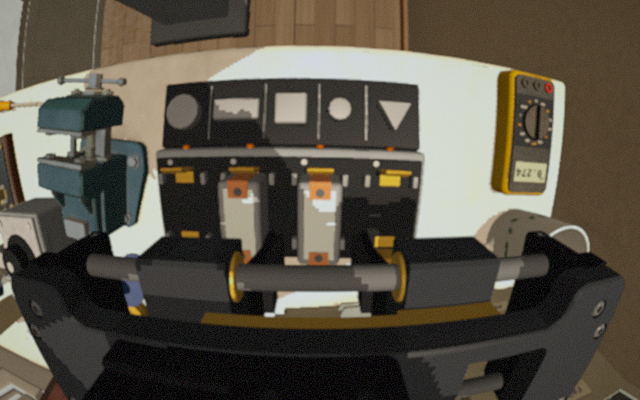

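Cap_1 (column 319) is centred between the fingers, with cap_2 at column 240. Gripping and lifting as before.

Emit:
move_arm(series="0 0.5 12 0 0 0; 0 1 24 0 0 0; 0 1 36 0 0 0; 0 1 46 0 0 0; 0 1 55 0 0 0; 0 1 60 0 0 0; 0 1 63 0 0 0; 0 1 63 0 0 0")

```text
time: 40.32
position: [0.5232, 0.4158, 0.0869]
tool_rot: [-0.008, 1.0, -0.0, -0.001]
ft_force: [-0.9, 0.7, 0.7]
grip_width: 0.0381
grip_force: 0.0
```

Emit:
move_arm(series="0 0 0 0 0 0; 0 0 0 0 0 0; 0 0 0 0 0 0; 0 0 0 0 0 0; 0 0 0 0 0 0; 0 0 0 0 0 0", jaw=0, newtons=20)

```text
time: 40.82
position: [0.524, 0.4162, 0.0886]
tool_rot: [-0.008, 1.0, 0.0, 0.001]
ft_force: [0.2, 0.1, 1.7]
grip_width: 0.0297
grip_force: 19.9
```

Emit:
move_arm(series="0 0 -6 0 0 0; 0 0 -14 0 0 0; 0 0 -24 0 0 0; 0 0 -38 0 0 0; 0 0 -60 0 0 0; 0 0 -85 0 0 0; 0 0 -115 0 0 0; 0 0 -145 0 0 0")

```text
time: 41.48
position: [0.5232, 0.4157, 0.2348]
tool_rot: [-0.008, 1.0, -0.0, -0.0]
ft_force: [0.4, 1.1, -1.4]
grip_width: 0.0298
grip_force: 19.9
```

Emit:
move_arm(series="15 -38 0 0 0 0; 30 -76 0 0 0 0; 45 -114 0 0 0 0; 60 -152 0 0 0 0; 75 -190 0 0 0 0; 85 -228 0 0 0 0; 92 -266 0 0 0 0; 95 -300 0 0 0 0")

```text
time: 42.15
position: [0.4314, 0.1129, 0.234]
tool_rot: [-0.008, 1.0, -0.0, 0.0]
ft_force: [0.3, -0.3, -1.4]
grip_width: 0.0299
grip_force: 19.9
```

Emit:
move_arm(series="0 -38 0 0 0 0; 0 -76 0 0 0 0; 0 -114 0 0 0 0; 0 -152 0 0 0 0; 0 -190 0 0 0 0; 0 -228 0 0 0 0; 0 -266 0 0 0 0; 0 -300 0 0 0 0")

```text
time: 42.82
position: [0.4377, -0.188, 0.2342]
tool_rot: [-0.007, 1.0, -0.001, 0.001]
ft_force: [1.0, 0.1, -0.5]
grip_width: 0.0297
grip_force: 19.9
```

```bash
python3 - <<'E'
from seek import *
for k in range(2): seek(['tray','cap_0_center','cap_2_center'],{'wrist':'w15'})
seek(['tray','cap_0_center','cap_2_center'],{'top':'t15','side':'s15'})
o=robot.get_obs();print(o['time'],o['position'],o['grip_width'],o['ft_force'])
go(.424,-.267,.10,-1.4)
E
```

```text
wrist tray [([0.426, -0.286, -0.004], 0.93), ([0.438, -0.188, 0.223], 0.36), ([0.424, -0.207, 0.021], 0.33)]
wrist cap_0_center [([0.424, -0.21, 0.02], 0.63)]
wrist cap_2_center [([0.524, 0.359, 0.079], 0.94), ([0.443, 0.296, 0.052], 0.55)]
wrist tray [([0.425, -0.282, 0.0], 0.56), ([0.442, 0.297, 0.052], 0.4)]
wrist cap_0_center [([0.424, -0.208, 0.02], 0.93)]
wrist cap_2_center [([0.527, 0.357, 0.08], 0.78)]
top tray [([0.628, 0.196, -0.0], 0.62)]
top cap_0_center []
top cap_2_center [([0.526, 0.359, 0.077], 0.66)]
side tray [([0.421, -0.277, 0.004], 0.7)]
side cap_0_center [([0.428, -0.206, 0.025], 0.54), ([0.456, 0.636, -0.002], 0.48)]
side cap_2_center [([0.524, 0.362, 0.077], 0.62)]
43.6167 [ 0.43774469 -0.18512748  0.23301464] 0.02966019249530853 [ 0.14112191  0.56793307 -1.43190415]
[ 15.  -81.6 133. ] [-0.  -0.   2.3]
```

Emit:
move_arm(series="5 -28 15 0 0 1; 10 -56 30 0 0 2.3; 15 -82 60 0 0 2.3; 15 -82 95 0 0 2.3; 15 -82 120 0 0 2.3; 15 -82 133 0 0 2.3; 15 -82 133 0 0 2.3; 15 -82 133 0 0 2.3")

```text
time: 44.28
position: [0.4237, -0.2675, 0.0995]
tool_rot: [0.013, 1.0, 0.001, -0.001]
ft_force: [1.2, -0.1, 0.2]
grip_width: 0.0296
grip_force: 19.9
```

```bash
python3 - <<'E'
from seek import *
robot.camera('side');robot.camera('side')
o=robot.get_obs();print(o['time'],o['position'],o['q'],o['ft_force'])
go(.424,-.268,.033,-1.4)
E
```

```text
44.3833 [ 0.42466954 -0.2681883   0.10092997] [-7.86096736e-01  5.97453533e-01  1.86179379e+00 -4.95284610e-05
  6.80176371e-01 -2.33211809e+00] [ 0.68932389 -0.29745271 -0.4474546 ]
[ 0.8  0.3 67.9] [-0.1  0.1 -0. ]
```

Emit:
move_arm(series="0 0 15 0 0 0; 0 0 30 0 0 0; 0 0 45 0 0 0; 0 0 55 0 0 0; 0 0 61 0 0 0; 0 0 65 0 0 0; 0 0 67 0 0 0; 0 0 68 0 0 0")

```text
time: 45.05
position: [0.4242, -0.2679, 0.0326]
tool_rot: [0.013, 1.0, -0.0, 0.0]
ft_force: [-1.9, 1.4, 11.9]
grip_width: 0.0301
grip_force: 19.9
```

Emit:
move_arm(series="0 0 0 0 0 0; 0 0 0 0 0 0; 0 0 0 0 0 0")

```text
time: 45.3
position: [0.4243, -0.2679, 0.0326]
tool_rot: [0.012, 1.0, -0.0, 0.0]
ft_force: [-0.5, -0.0, 2.6]
grip_width: 0.0298
grip_force: 19.9
```

On the floor. Release, lift and return.

Emit:
move_arm(series="0 0 0 0 0 0; 0 0 0 0 0 0; 0 0 0 0 0 0; 0 0 -10 0 0 0; 0 0 -30 0 0 0; 0 0 -60 0 0 0; 0 0 -95 0 0 0; 0 0 -130 0 0 0", jaw=0.44)

```text
time: 45.97
position: [0.4233, -0.2671, 0.1635]
tool_rot: [0.013, 1.0, 0.001, -0.001]
ft_force: [1.1, -0.6, 0.0]
grip_width: 0.038
grip_force: 0.0
```

Emit:
move_arm(series="0 20 -30 0 0 0; 0 45 -60 0 0 0; 0 80 -65 0 0 0; 0 118 -65 0 0 0; 0 156 -65 0 0 0; 0 194 -65 0 0 0; 0 232 -65 0 0 0; 0 270 -65 0 0 0")

```text
time: 46.63
position: [0.43, 0.0041, 0.2278]
tool_rot: [0.013, 1.0, -0.0, 0.0]
ft_force: [1.2, -0.7, 0.3]
grip_width: 0.0384
grip_force: 0.0
```

Emit:
move_arm(series="-8 38 0 0 0 0; -17 76 0 0 0 -1; -26 114 0 0 0 -2.2; -35 152 0 0 0 -2.2; -44 190 0 0 0 -2.2; -53 228 0 0 0 -2.2; -62 264 0 0 0 -2.2; -70 300 0 0 0 -2.2")

```text
time: 47.3
position: [0.508, 0.3025, 0.2276]
tool_rot: [-0.007, 1.0, -0.0, 0.0]
ft_force: [1.2, -0.9, -0.5]
grip_width: 0.0384
grip_force: 0.0
```

```bash
python3 - <<'E'
from seek import *
seek(['cap_0_center','cap_1_center','cap_2_center','tray'],{'wrist':'w16','top':'t16','side':'s16'})
o=robot.get_obs();print(o['time'],o['position'],o['grip_width'])
go(.5255,.3605,.15,0.7)
E
```

```text
wrist cap_0_center [([0.423, -0.208, 0.021], 0.93)]
wrist cap_1_center []
wrist cap_2_center [([0.524, 0.358, 0.079], 0.7), ([0.59, 0.073, 0.0], 0.34)]
wrist tray [([0.427, -0.212, 0.02], 0.43)]
top cap_0_center [([0.446, 0.432, 0.052], 0.7), ([0.423, -0.208, 0.024], 0.47)]
top cap_1_center [([0.427, -0.268, 0.024], 0.51)]
top cap_2_center []
top tray [([0.423, -0.282, -0.002], 0.97), ([0.428, -0.269, 0.025], 0.59)]
side cap_0_center [([0.427, -0.206, 0.025], 0.66)]
side cap_1_center [([0.423, -0.268, 0.02], 0.71)]
side cap_2_center [([0.524, 0.365, 0.077], 0.66)]
side tray [([0.424, -0.279, 0.007], 0.72)]
48.05 [0.50826739 0.30001837 0.22710829] 0.03802342215224015
[-18.   60.3  77.1] [ 0. -0.  0.]
```

Emit:
move_arm(series="-9 30 20 0 0 0; -17.5 60 45 0 0 0; -17.5 60 70 0 0 0; -17.5 60 77 0 0 0; -17.5 60 77 0 0 0; -17.5 60 77 0 0 0; -17.5 60 77 0 0 0; -17.5 60 77 0 0 0")

```text
time: 48.72
position: [0.5259, 0.3605, 0.1519]
tool_rot: [-0.006, 1.0, 0.001, 0.001]
ft_force: [-0.1, 0.7, 0.3]
grip_width: 0.0381
grip_force: 0.0
```

```bash
python3 - <<'E'
from seek import *
for k in range(3): seek(['cap_2_center'],{'wrist':'w17'})
o=robot.get_obs();print(o['time'],o['position'],o['grip_width'])
go(.525,.3603,.088,0.7)
E
```

```text
wrist cap_2_center [([0.528, 0.36, 0.081], 0.74), ([0.589, 0.073, 0.002], 0.32)]
wrist cap_2_center [([0.527, 0.36, 0.076], 0.92)]
wrist cap_2_center [([0.526, 0.36, 0.078], 0.69)]
49.0167 [0.52509645 0.36059026 0.15061965] 0.038466621320958336
[ 0.2 -0.3 62.6] [0.  0.  0.1]
```

View pics/w17.png

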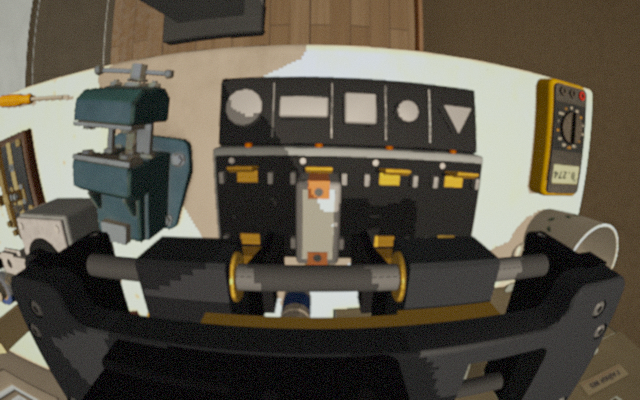

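Cap_2 (column 318) is the last one and is centred. The other three bays are empty.

Emit:
move_arm(series="0 0 12 0 0 0; 0 0 24 0 0 0; 0 0 36 0 0 0; 0 0 46 0 0 0; 0 0 55 0 0 0; 0 0 60 0 0 0; 0 0 62 0 0 0; 0 0 62 0 0 0")

```text
time: 49.68
position: [0.5246, 0.3605, 0.0872]
tool_rot: [-0.007, 1.0, -0.0, -0.001]
ft_force: [0.2, -0.1, -0.2]
grip_width: 0.0382
grip_force: 0.0
```

Emit:
move_arm(series="0 0 0 0 0 0; 0 0 0 0 0 0; 0 0 0 0 0 0; 0 0 0 0 0 0; 0 0 0 0 0 0; 0 0 0 0 0 0", jaw=0, newtons=20)

```text
time: 50.18
position: [0.5253, 0.3609, 0.0886]
tool_rot: [-0.007, 1.0, 0.0, 0.001]
ft_force: [0.7, 0.9, 2.0]
grip_width: 0.0304
grip_force: 19.9
```

Emit:
move_arm(series="0 0 -6 0 0 0; 0 0 -14 0 0 0; 0 0 -24 0 0 0; 0 0 -38 0 0 0; 0 0 -60 0 0 0; 0 0 -85 0 0 0; 0 0 -115 0 0 0; 0 0 -145 0 0 0")

```text
time: 50.85
position: [0.5244, 0.3605, 0.2348]
tool_rot: [-0.007, 1.0, -0.0, -0.0]
ft_force: [-0.5, -0.0, -1.8]
grip_width: 0.0297
grip_force: 19.9
```

Emit:
move_arm(series="15 -38 0 0 0 0; 30 -76 0 0 0 0; 45 -114 0 0 0 0; 60 -152 0 0 0 0; 75 -190 0 0 0 0; 85 -228 0 0 0 0; 92 -266 0 0 0 0; 95 -300 0 0 0 0")

```text
time: 51.52
position: [0.4321, 0.0579, 0.234]
tool_rot: [-0.007, 1.0, -0.0, 0.0]
ft_force: [1.1, 0.7, -1.4]
grip_width: 0.0298
grip_force: 19.9
```

Emit:
move_arm(series="0 -38 0 0 0 0; 0 -76 0 0 0 0; 0 -114 0 0 0 0; 0 -152 0 0 0 0; 0 -190 0 0 0 0; 0 -228 0 0 0 0; 0 -266 0 0 0 0; 0 -300 0 0 0 0")

```text
time: 52.18
position: [0.4378, -0.2431, 0.2342]
tool_rot: [-0.006, 1.0, -0.001, 0.001]
ft_force: [0.4, 0.4, -0.9]
grip_width: 0.03
grip_force: 19.9
```

```bash
python3 - <<'E'
from seek import *
for k in range(2): seek(['tray','cap_0_center','cap_1_center'],{'wrist':'w18'})
seek(['tray'],{'side':'s18'})
o=robot.get_obs();print(o['time'],o['position'],o['grip_width'],o['ft_force'])
go(.422,-.327,.10,-1.4)
E
```

```text
wrist tray [([0.423, -0.283, -0.003], 0.87)]
wrist cap_0_center [([0.427, -0.21, 0.023], 0.97)]
wrist cap_1_center [([0.424, -0.268, 0.02], 0.58)]
wrist tray [([0.424, -0.284, -0.001], 0.86)]
wrist cap_0_center [([0.425, -0.209, 0.023], 0.9)]
wrist cap_1_center [([0.422, -0.268, 0.022], 0.71)]
side tray [([0.423, -0.279, 0.006], 0.95)]
52.6833 [ 0.43786001 -0.23914286  0.23319319] 0.030207764125449715 [ 0.04958041  0.98533988 -0.93492891]
[ 17.2 -87.6 133.2] [ 0.  -0.   2.3]
```

Emit:
move_arm(series="5 -28 15 0 0 1; 10 -56 30 0 0 2.3; 16 -88 60 0 0 2.3; 17 -88 95 0 0 2.3; 17 -88 120 0 0 2.3; 17 -88 133 0 0 2.3; 17 -88 133 0 0 2.3; 17 -88 133 0 0 2.3")

```text
time: 53.35
position: [0.4221, -0.328, 0.0995]
tool_rot: [0.013, 1.0, 0.001, -0.001]
ft_force: [-0.2, -0.3, -0.3]
grip_width: 0.0295
grip_force: 19.9
```

```bash
python3 - <<'E'
from seek import *
robot.camera('side');c=robot.camera('side')
o=robot.get_obs();print(o['time'],o['position'],o['q'],o['ft_force'])
go(.423,-.327,.033,-1.4)
E
```

```text
53.45 [ 0.42300253 -0.3290262   0.1011511 ] [-8.69705556e-01  6.25156653e-01  1.77746990e+00 -3.21412810e-05
  7.36539981e-01 -2.41471004e+00] [ 0.23454961 -0.17125903 -0.59842692]
[ 0.2  2.1 68.1] [-0.1  0.1 -0.1]
```

Emit:
move_arm(series="0 0 15 0 0 0; 0 1 30 0 0 0; 0 1 45 0 0 0; 0 1 55 0 0 0; 0 1 61 0 0 0; 0 1 65 0 0 0; 0 1 67 0 0 0; 0 1 68 0 0 0")

```text
time: 54.12
position: [0.4224, -0.328, 0.0326]
tool_rot: [0.013, 1.0, -0.0, 0.0]
ft_force: [-0.7, 1.0, 9.9]
grip_width: 0.0295
grip_force: 19.9
```

Emit:
move_arm(series="0 0 0 0 0 0; 0 0 0 0 0 0; 0 0 0 0 0 0")

```text
time: 54.37
position: [0.4224, -0.3281, 0.0326]
tool_rot: [0.013, 1.0, -0.001, 0.0]
ft_force: [-0.4, 0.4, 2.0]
grip_width: 0.03
grip_force: 19.9
```

Emit:
move_arm(series="0 0 0 0 0 0; 0 0 0 0 0 0; 0 0 0 0 0 0; 0 0 -10 0 0 0; 0 0 -30 0 0 0; 0 0 -60 0 0 0; 0 0 -95 0 0 0; 0 0 -130 0 0 0", jaw=0.44)

```text
time: 55.03
position: [0.4216, -0.3272, 0.1635]
tool_rot: [0.013, 1.0, 0.001, -0.001]
ft_force: [-0.3, -1.6, -0.4]
grip_width: 0.0385
grip_force: 0.0
```

Emit:
move_arm(series="0 20 -30 0 0 0; 0 45 -60 0 0 0; 0 80 -65 0 0 0; 0 118 -65 0 0 0; 0 156 -65 0 0 0; 0 194 -65 0 0 0; 0 194 -65 0 0 0; 0 194 -65 0 0 0")

```text
time: 55.7
position: [0.4267, -0.1317, 0.2276]
tool_rot: [0.011, 1.0, -0.0, -0.0]
ft_force: [1.0, -0.9, 0.1]
grip_width: 0.0381
grip_force: 0.0
```

```bash
python3 - <<'E'
from seek import *
seek(['cap_0_center','cap_1_center','cap_2_center','tray','lever_hole','hasp_hole'],{'wrist':'w19','side':'s19'})
o=robot.get_obs();print(o['time'],o['position'],o['grip_width'],o['ft_force'])
E
```

```text
wrist cap_0_center [([0.425, -0.209, 0.02], 0.97)]
wrist cap_1_center [([0.422, -0.268, 0.022], 0.58), ([0.444, 0.395, 0.051], 0.2)]
wrist cap_2_center [([0.423, -0.334, 0.024], 0.73)]
wrist tray [([0.423, -0.284, -0.002], 0.64)]
wrist lever_hole []
wrist hasp_hole []
side cap_0_center [([0.424, -0.209, 0.026], 0.49), ([0.419, -0.328, 0.023], 0.29)]
side cap_1_center [([0.42, -0.267, 0.021], 0.75)]
side cap_2_center [([0.42, -0.327, 0.021], 0.6)]
side tray [([0.424, -0.277, 0.004], 0.83)]
side lever_hole [([0.586, 0.004, 0.093], 0.46)]
side hasp_hole [([0.583, 0.007, 0.09], 0.91)]
56.4 [ 0.42723412 -0.13395604  0.22693984] 0.03803954103313387 [-0.28209364  0.13703901  0.50056713]
```

View pics/w19.png

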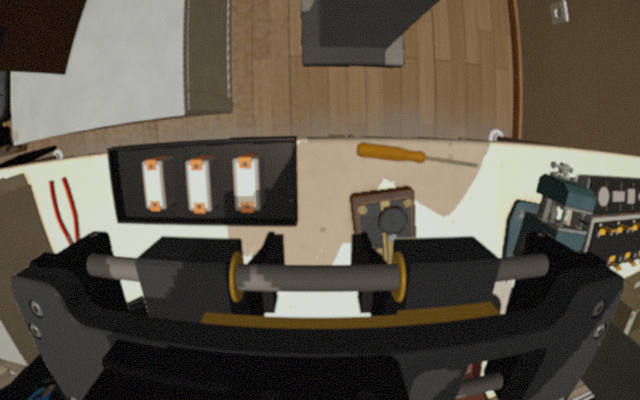

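All three caps stand upright in the tray at (153,185), (199,185) and (246,184), the rig bays are empty, and the arm is touching nothing. Handing in.

```bash
python3 -c "
from rig import robot
print(robot.hand_in())"
```

```text
the job is handed in; nothing more can be done
None
```

I handed the job in at about 56 s: stop, discharge (held about 6 s), store and standby were each pressed fully in that order and run was never touched, the lever is at off with its hole over the hasp hole, and the three capacitors that were there (bay 3 was empty) stand upright in the tray, which had been knocked aside a few centimetres mid-run; `hand_in()` gave no verdict.

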